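# Change the batch in the light-cure box

### The job

Open the curing box, swinging its lid right back past the balance point so that it stays open by itself; lift out every cured cast and stand it flat on the metal tray, then stand every uncured cast from the rubber mat flat on the chamber floor. Close the lid, press its front edge down until the catches hold it, and press the start button once the lid is caught. Leave the bottle, the jar and the pen alone.

Things in the scene. Friction and masses are not known exactly. Their poses are not given: they have to be found in the camera images.
- curing_box: Light-cure box for printed models: low white box fixed on the bench, origin on the bench under the centre of its chamber; x to its back (hinge side), y to its left, z up. Outside x = -75 to +115 mm, y = -126 to +173 mm, rim 60 mm above the bench. The strip from y = +118 is the console, its top at 60 mm too. Over the chamber a grey lid with an amber window, 28 mm thick.
- chamber (a point): Centre of the chamber's floor, at x = +5, y = 0, z = +30 mm of curing_box, axes alike. The chamber is 140 mm deep (x +-70) and 235 mm wide (y +-117), walls 30 mm high: room for three casts side by side along y at a pitch of 76 mm, each with its y axis along the box's x so that the fingers go in before and behind it.
- lid (a joint): Lid angle, rad: 0 shut, 1.75 open against its stop. Two sprung roller catches hold it shut: lifting the handle takes about 9 N over the first 0.08 rad. Then free, softly damped, 0.45 kg: let go below 1.35 it sinks to about 0.08 (ajar on the rollers, not caught); past the balance point at 1.40 it leans back to 1.75 and stays. From ajar, about 7 N down on its front edge snaps it to 0.
- lid_handle (a point): Middle of the lid's handle, a round steel bar 12 mm thick and 88 mm long, parallel to the box's y, 28 mm clear of the lid's front edge. It moves and turns with the lid, on a radius of 209 mm about lid_hinge. Lid shut: x = -109, z = 76 mm of curing_box, lid top at z = 90, its solid front rail (where to press) at x = -75 to -41. Lid open: x = +151, z = 265.
- lid_hinge (a point): Middle of the lid's hinge axis, at x = +100, y = 0, z = +62 mm of curing_box; the axis is parallel to the box's y. The lid opens upward and away from the robot.
- start (a joint): Travel of the start button in m: 0 released, 0.006 fully pressed (5 N); springs back.
- start_top (a point): Top of the round grey start button, 24 mm across, on the console left of the lid (x = -35, y = +146 mm of curing_box); press straight down.
- mat: Thin dark rubber mat fixed on the bench left of the curing box, 250 (x) x 200 (y) x 3 mm, origin at the centre of its underside. The uncured casts start on it. The other casts, farther left and back on the bench, are not part of the job.
- tray: Shallow sheet-metal tray for the cured casts, 95 (x) x 320 (y) x 9 mm, fixed on the bench in front and to the right, origin at the centre of its underside; floor 3 mm, rim 3 mm thick. Three casts stand in a row along y at a pitch of about 92 mm, their y along the tray's y. The white furnace, 170 mm high, stands 10 to 25 mm behind it, from y = -0.05 m to the right.
- cured_1: white printed dental arch, 60 x 64 x 22 mm, solid to about 15 mm high, 50 g; origin at the centre of its underside. Horseshoe: x axis from the bow of the arch (x = -30 mm) to its two open ends (x = +30); the flanks at y = +-32 mm, nearly parallel for x = 0 to 25, are where to grip it (closing along its y). Starts in the chamber, its y roughly along the box's x; absent (None) in some runs.
- cured_2: cream printed dental arch, 60 x 66 x 23 mm, solid to about 16 mm high, 50 g; origin at the centre of its underside. Horseshoe: x axis from the bow of the arch (x = -30 mm) to its two open ends (x = +30); the flanks at y = +-32 mm, nearly parallel for x = 0 to 25, are where to grip it (closing along its y). Starts in the chamber, its y roughly along the box's x; absent (None) in some runs.
- cured_3: thin cream printed dental arch, 60 x 64 x 20 mm, solid to about 13 mm high, 50 g; origin at the centre of its underside. Horseshoe: x axis from the bow of the arch (x = -30 mm) to its two open ends (x = +30); the flanks at y = +-32 mm, nearly parallel for x = 0 to 25, are where to grip it (closing along its y). Starts in the chamber, its y roughly along the box's x; absent (None) in some runs.
- fresh_1: white printed dental arch, 60 x 64 x 22 mm, solid to about 15 mm high, 50 g; origin at the centre of its underside. Horseshoe: x axis from the bow of the arch (x = -30 mm) to its two open ends (x = +30); the flanks at y = +-32 mm, nearly parallel for x = 0 to 25, are where to grip it (closing along its y). Starts on the mat left of the box, its y roughly along world x; absent (None) in some runs.
- fresh_2: cream printed dental arch, 60 x 66 x 23 mm, solid to about 16 mm high, 50 g; origin at the centre of its underside. Horseshoe: x axis from the bow of the arch (x = -30 mm) to its two open ends (x = +30); the flanks at y = +-32 mm, nearly parallel for x = 0 to 25, are where to grip it (closing along its y). Starts on the mat left of the box, its y roughly along world x; absent (None) in some runs.
- fresh_3: thin cream printed dental arch, 60 x 64 x 20 mm, solid to about 13 mm high, 50 g; origin at the centre of its underside. Horseshoe: x axis from the bow of the arch (x = -30 mm) to its two open ends (x = +30); the flanks at y = +-32 mm, nearly parallel for x = 0 to 25, are where to grip it (closing along its y). Starts on the mat left of the box, its y roughly along world x; absent (None) in some runs.
- bottle: bystander: small capped plastic bottle, 39 mm across, 86 mm high, origin at the centre of its foot; leave alone
- jar: bystander: round lidded jar, 39 mm across, 44 mm high, origin at the centre of its foot; leave alone
- pen: bystander: felt pen lying on the bench, 126 mm long, 10 mm thick, origin under its middle; leave alone
Things that resemble listed ones, but are neither listed nor needed, are in the scene too. What is shaped like the fresh_3 but yellow is not meant.

How it is judged:
By the outcome, as a careful person would: the job done as asked, in the order asked, and still so for the second after the job is handed in, with the robot touching nothing.
Of cured_1, cured_2, cured_3 only 2 to 3 are there at a start; the rules pass over those that are not, and their reading is None.
Of fresh_1, fresh_2, fresh_3 only 2 to 3 are there at a start; the rules pass over those that are not, and their reading is None.
At some moment in a run one of fresh_1, fresh_2, fresh_3 may be knocked a few centimetres aside while the robot is not near it.
Once in a run the grip may slacken for a moment while it holds something.
It also fails if it takes over 210 s, if anything falls off the work surface, if the arm or the gripper's body presses on something with over 40 N, if the wrist force passes 120 N, or if a joint passes its speed limit or range.

### The arm

A 7-joint arm with a two-finger parallel gripper is mounted at the origin on a cart in front of the work surface, level with it; the furniture and walls round the work are solid. World frame = base frame: x ahead of the robot, y to its left, z up, the work surface at z = 0. Lengths are in m, angles in rad, forces in N, time in s.
With the tool pointing down it reaches from about 0.375 to 0.925 m from the base axis. Payload 3.1 kg.
Tool frame: the origin (TCP) lies midway between the tips of the shut fingers; the grasp point (between the pads) lies 19 mm behind it; z points along the fingers, y is the line along which they close (so a half turn about z gives the same grasp; the last joint's range is limited). The gripper opens to 85 mm and grips with 20 to 120 N. Pads are 22 mm wide; open, the fingers measure 114 mm over their backs; the gripper's body (76 mm by 85 mm) begins 54 mm behind the grasp point. The pads swing forward as they close: fully open they stand 13 mm farther back than shut.
Start: joints at [-0.098, 0.383, 0.044, 1.598, -0.018, 1.161, -0.05], TCP at [0.65, 0, 0.231] pointing down, gripper open.
Joint ranges: [-2.61, 2.61], [-0.41, 2.15], [-1.48, 1.57], [0, 2.5], [-1.57, 4.71], [0.05, 1.97], [-2.85, 2.85]. Speed limits (rad/s): [2.79, 2.79, 3.14, 3.14, 3.14, 3.14, 3.14].

### API

Orientations are given as a unit quaternion [w, x, y, z].
In Python, from cell import telemetry, get_image, env gives the robot as it stands.
- The arm moves only by the shell command python3 -m jog 'ROWS' [FORCE]. ROWS is JSON, a list of rows, each a list of 3 entries, a list of its own where there are three numbers: the shift along the world's x, y, z in m, then the turn about the world's z in rad, then the finger opening in m, from 0 to 0.0854. A call has 1 to 20 rows; each row is the pose to reach, as a shift and turn from the pose commanded when the call began; what a row does not reach only later rows make up. A row lasts 1/10 s, in which the tool goes at most 50 mm and 8.59 degrees, less where a joint would pass 70% of its speed; a pose out of reach is approached as far as the arm can. A call with a gripper value outside its range is refused whole. The fingers move at their own pace and stop on an object; FORCE is the grip in N (left out, the last holds). Time passes only in rows, so rows that repeat a pose let the fingers close. It gives the time, the measured TCP pose, the force, the opening and the grip force at its end, in the units of the state.
- telemetry.get_state(): the state, without advancing time (a new reading comes with each control period).
- get_image(name): name is "scene" or "side" or "wrist"; returns a dict with "image" (400x640x3 uint8, red, green, blue), "fov_y" (degrees; the focal length in pixels is half the picture's height over the tangent of half this angle, whatever the lens; pixels are square), "cx", "cy" (the principal point, pixels), "world_to_cam" (4x4, takes a point from world to camera coordinates); the wrist camera has in their place "hand_eye" (4x4, takes a point from camera to tool coordinates, whose origin is the TCP and whose axes are the flange's). Camera axes: x right, y down, z forward; pixel columns grow to the right and rows downward; lengths in m; the calibration is good to about 2 mm. The wrist camera is an equidistant fisheye: a pixel r from the principal point sees the ray r / f radians off the axis. A picture is of the moment at which its call begins: read the wrist's pose just before it. There is no depth.
- env.hand_in(): hands the job in; it is judged then, once.
The state is a dict: "clock": time; "qpos": joint angles; "joint_vel": joint speeds; "tau": joint torques, N m; "tcp_pos": TCP position; "tcp_rot": TCP orientation; "force": force on the tool from outside, world axes, zero at the start; "wrist_torque": the same for the moment, N m; "opening": finger opening in m; "grasp_force": force on a finger pad.
Only numpy, scipy, OpenCV 4.12 (cv2) and the standard library are available. Lean on these libraries where they do the work, as an engineer would, in place of code of your own. Each camera call takes 0.05 s, during which the arm holds its last target. There are 200 camera calls.

## Working session

There is one attempt and no reset: what is moved stays moved. The work goes in short steps, Python scripts to look and compute and a shell command to move; the robot and the scene stay as the last step left them, time stands still between calls to the robot, and variables do not carry over. Pictures are saved under pics/ and viewed, at most 14 in all, crops included, and the job is handed in when it is done.

```bash
ls; mkdir -p pics; cat > h.py <<'E'
import numpy as np, cv2
from cell import telemetry, get_image, env
from scipy.spatial.transform import Rotation as R
import pickle
def snap(name,fn):
    s=telemetry.get_state(); d=get_image(name); d['tcp']=(s['tcp_pos'],s['tcp_rot'])
    cv2.imwrite(f'pics/{fn}.png',d['image'][:,:,::-1]); pickle.dump(d,open(f'pics/{fn}.pkl','wb')); return d
def load(fn): return pickle.load(open(f'pics/{fn}.pkl','rb'))
def cam(d):
    f=200/np.tan(np.radians(d['fov_y'])/2)
    if 'hand_eye' in d:
        T=np.eye(4); p,q=d['tcp']; T[:3,:3]=R.from_quat(np.roll(q,-1)).as_matrix(); T[:3,3]=p
        return f,T@np.array(d['hand_eye']),True
    return f,np.linalg.inv(np.array(d['world_to_cam'])),False
def pix(d,u,v,z):
    f,T,fish=cam(d); a=np.array([u-d['cx'],v-d['cy']])
    if fish:
        r=np.hypot(*a)+1e-9; t=r/f; ray=np.r_[a/r*np.sin(t),np.cos(t)]
    else: ray=np.r_[a/f,1]
    w=T[:3,:3]@ray; o=T[:3,3]; return o+w*(z-o[2])/w[2]
def proj(d,P):
    f,T,fish=cam(d); c=np.linalg.inv(T)@np.r_[P,1]; c=c[:3]
    if fish:
        t=np.arctan2(np.hypot(c[0],c[1]),c[2]); k=f*t/(np.hypot(c[0],c[1])+1e-9)
    else: k=f/c[2]
    return np.array([d['cx']+k*c[0],d['cy']+k*c[1]])
E
python3 - <<'E'
from h import *
for n in ['scene','side','wrist']:
    d=snap(n,n+'0'); f,T,_=cam(d); print(n,f,d['cx'],d['cy'],T.round(3).tolist())
print(telemetry.get_state())
E
```

```text
pics
scene 432.7350005117055 320.01202634119073 198.4587135644159 [[-0.82, -0.41, 0.4, -0.069], [-0.572, 0.561, -0.598, 1.151], [0.021, -0.719, -0.694, 1.271], [0.0, 0.0, 0.0, 1.0]]
side 386.6942407025085 318.70500849125875 195.22516870981502 [[0.805, -0.285, 0.52, -0.121], [-0.593, -0.359, 0.721, -0.907], [-0.018, -0.889, -0.458, 0.715], [0.0, 0.0, 0.0, 1.0]]
wrist 309.70691628693146 324.4334605328794 203.32059333614248 [[1.0, 0.002, -0.002, 0.65], [0.001, -0.946, -0.324, 0.084], [-0.002, 0.324, -0.946, 0.372], [0.0, 0.0, 0.0, 1.0]]
{'clock': 0.15, 'qpos': array([-0.09779153,  0.38364187,  0.04380805,  1.59924375, -0.01790981,
        1.16119645, -0.04989307]), 'joint_vel': array([-0.00117739, -0.00319178,  0.00022291, -0.00166666,  0.00031373,
       -0.00091853, -0.00123572]), 'tau': array([ 2.19941270e-03, -4.34053266e+01,  1.02680024e+00, -2.49981201e+01,
        1.06983635e-02,  7.30535554e-03,  3.91670756e-05]), 'tcp_pos': array([6.49245305e-01, 2.16316205e-05, 2.30164536e-01]), 'tcp_rot': array([-0.00071123,  0.7070697 ,  0.70714308, -0.00077093]), 'force': array([ 0.16590748,  0.52785341, -1.02223807]), 'wrist_torque': array([ 0.007989  ,  0.02467896, -0.04411676]), 'grasp_force': 0.0, 'opening': 0.08513129083155369}
```

View pics/scene0.png

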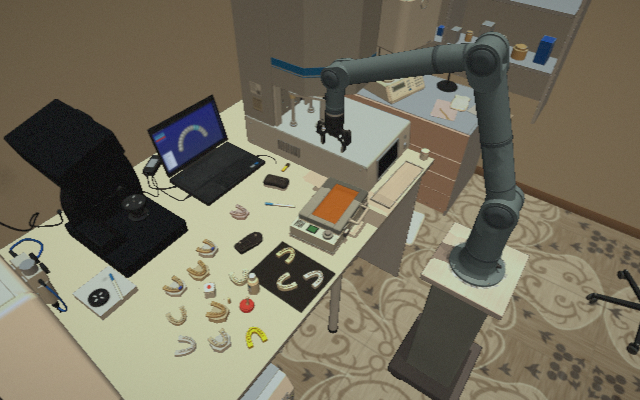

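View pics/wrist0.png

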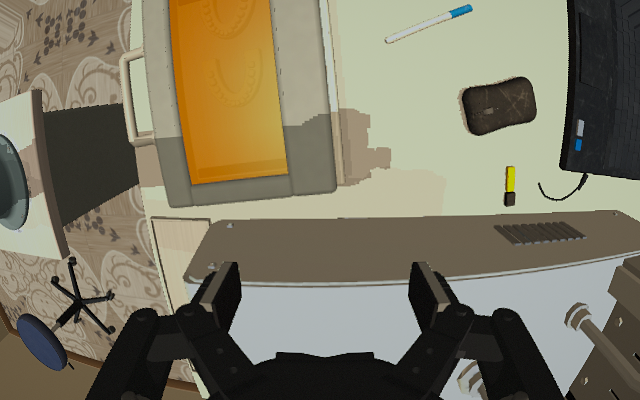

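View pics/side0.png

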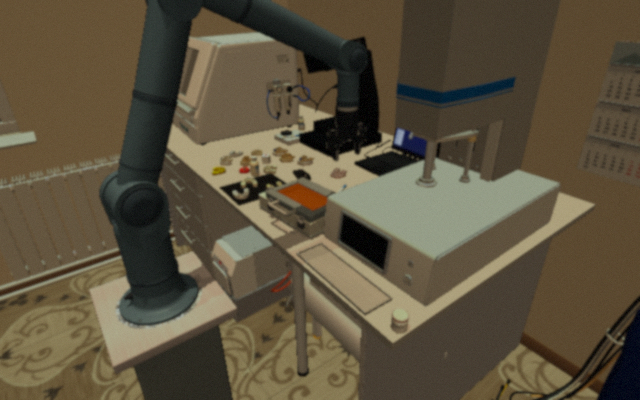

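```bash
python3 - <<'E'
from h import *
d=load('wrist0')
for n,u,v,z in [('h1',124,55,.076),('h2',134,141,.076),('lid fr',168,207,.09),('lid br',334,192,.09),('tray c',153,218,.009),('tray c2',209,219,.009),('furn fl',190,282,.17),('furn bl',214,220,.17)]:
    print(n,pix(d,u,v,z).round(3))
d=load('scene0')
for n,u,v,z in [('start',313,230,.062),('mat L',229,275,.003),('mat T',268,242,.003),('mat R',335,275,.003),('mat B',298,309,.003),('f a',285,255,.018),('f b',286,281,.018),('f c',312,277,.018),('lid',338,203,.09),('tray top',425,160,.009),('tray bot',372,204,.009),('bottle',252,292,0),('jar?',425,158,0),('pen',279,205,0)]:
    print(n,pix(d,u,v,z).round(3))
im=cv2.imread('pics/scene0.png')[120:330,160:440]
cv2.imwrite('pics/sc_crop.png',cv2.resize(im,None,fx=2.85,fy=2.85,interpolation=3))
E
```

```text
h1 [0.433 0.151 0.076]
h2 [0.441 0.054 0.076]
lid fr [ 0.484 -0.017  0.09 ]
lid br [ 0.658 -0.001  0.09 ]
tray c [ 0.407 -0.063  0.009]
tray c2 [ 0.496 -0.063  0.009]
furn fl [ 0.537 -0.055  0.17 ]
furn bl [0.568 0.002 0.17 ]
start [0.552 0.264 0.062]
mat L [0.699 0.57  0.003]
mat T [0.685 0.371 0.003]
mat R [0.393 0.349 0.003]
mat B [0.417 0.537 0.003]
f a [0.586 0.392 0.018]
f b [0.512 0.48  0.018]
f c [0.449 0.413 0.018]
lid [0.541 0.113 0.09 ]
tray top [ 0.411 -0.437  0.009]
tray bot [ 0.465 -0.037  0.009]
bottle [0.587 0.574 0.   ]
jar? [ 0.421 -0.462  0.   ]
pen [0.779 0.188 0.   ]
```

View pics/sc_crop.png

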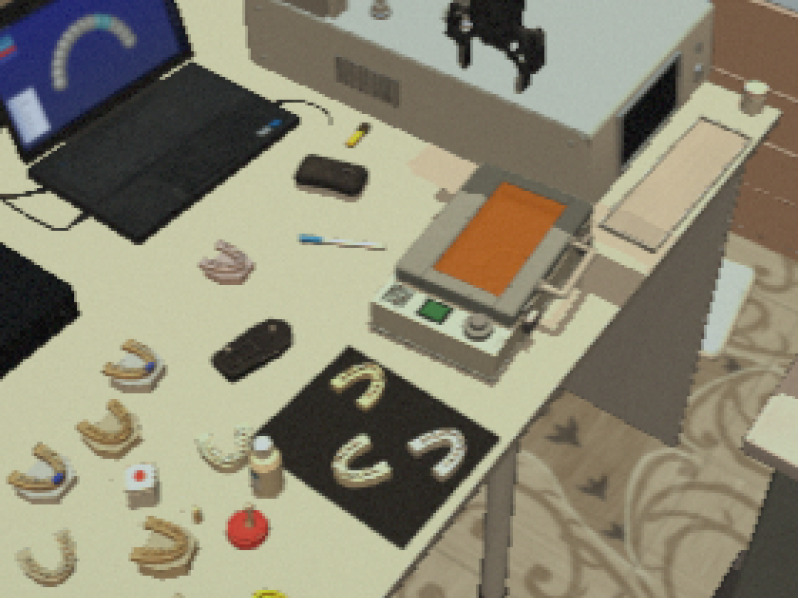

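```bash
python3 -m jog '[[[-0.04,0.02,0.02],0,0.03],[[-0.08,0.04,0.02],0.02,0.03],[[-0.12,0.06,0.02],0.04,0.03],[[-0.16,0.08,0.02],0.06,0.03],[[-0.20,0.1,0.0],0.085,0.03],[[-0.212,0.102,-0.02],0.085,0.03],[[-0.212,0.102,-0.05],0.085,0.03],[[-0.212,0.102,-0.05],0.085,0.03],[[-0.212,0.102,-0.05],0.085,0.03]]' 50; python3 -c "
from h import *
d=snap('wrist','w1');print(d['tcp'])"
```

```text
clock: 1.05
tcp_pos: [0.4378, 0.1017, 0.1812]
tcp_rot: [-0.0, 0.677, 0.736, -0.001]
force: [0.5, 0.5, 0.6]
opening: 0.0302
grasp_force: 0.0
(array([0.43776075, 0.10172741, 0.18118455]), array([-3.29783019e-04,  6.76527564e-01,  7.36416998e-01, -5.92622651e-04]))
```

View pics/w1.png

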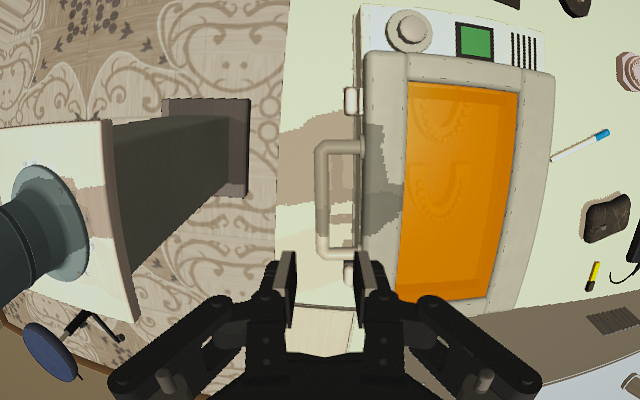

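```bash
python3 - <<'E'
from h import *
d=load('w1')
for n,u,v,z in [('h1',320,150,.076),('h2',320,250,.076),('he1',322,140,.076),('he2',322,258,.076),('lidBL',552,80,.09),('lidFL',368,58,.09),('start',410,27,.062),('consoleFL',362,5,.06),('lidmid front',362,200,.076)]:
    print(n,pix(d,u,v,z).round(4))
E
```

```text
h1 [0.4306 0.1458 0.076 ]
h2 [0.4379 0.0566 0.076 ]
he1 [0.4315 0.154  0.076 ]
he2 [0.4403 0.0485 0.076 ]
lidBL [0.6296 0.2388 0.09  ]
lidFL [0.4599 0.2212 0.09  ]
start [0.4968 0.2587 0.062 ]
consoleFL [0.4548 0.2728 0.06  ]
lidmid front [0.4694 0.1066 0.076 ]
```

```bash
python3 -m jog '[[[-0.0035,0,-0.03],0.005,0.029],[[-0.0035,0,-0.06],0.005,0.029],[[-0.0035,0,-0.09],0.005,0.029],[[-0.0035,0,-0.11],0.005,0.029],[[-0.0035,0,-0.123],0.005,0.029],[[-0.0035,0,-0.123],0.005,0.029],[[-0.0035,0,-0.123],0.005,0],[[-0.0035,0,-0.123],0.005,0],[[-0.0035,0,-0.123],0.005,0],[[-0.0035,0,-0.123],0.005,0],[[-0.0035,0,-0.123],0.005,0]]' 60
```

```text
clock: 2.2
tcp_pos: [0.4352, 0.1022, 0.0596]
tcp_rot: [0.0, 0.675, 0.738, 0.001]
force: [-2.9, -0.1, 6.5]
opening: 0.0098
grasp_force: 58.8
```

```bash
python3 - <<'E'
import numpy as np
for t in list(np.arange(0.05,1.76,.1))+[1.75]:
    p=t+.067; dx=.209*(np.cos(.067)-np.cos(p)); print(round(t,2),(dx*.996).round(3),(dx*.09).round(3),(.209*(np.sin(p)-np.sin(.067))).round(3))
E
```

```text
0.05 0.001 0.0 0.01
0.15 0.004 0.0 0.031
0.25 0.01 0.001 0.051
0.35 0.017 0.002 0.071
0.45 0.027 0.002 0.089
0.55 0.038 0.003 0.107
0.65 0.051 0.005 0.123
0.75 0.065 0.006 0.138
0.85 0.081 0.007 0.152
0.95 0.098 0.009 0.164
1.05 0.116 0.011 0.174
1.15 0.136 0.012 0.182
1.25 0.155 0.014 0.188
1.35 0.176 0.016 0.193
1.45 0.197 0.018 0.195
1.55 0.217 0.02 0.195
1.65 0.238 0.022 0.193
1.75 0.258 0.023 0.189
1.75 0.258 0.023 0.189
```

```bash
python3 -m jog '[[[0.001,0,0.01],0,0],[[0.002,0,0.02],0,0],[[0.004,0,0.031],0,0],[[0.007,0.001,0.041],0,0],[[0.01,0.001,0.051],0,0],[[0.017,0.002,0.071],0,0],[[0.027,0.002,0.089],0,0],[[0.038,0.003,0.107],0,0],[[0.051,0.005,0.123],0,0],[[0.065,0.006,0.138],0,0],[[0.073,0.007,0.145],0,0],[[0.073,0.007,0.145],0,0]]'
```

```text
clock: 3.4
tcp_pos: [0.5036, 0.1088, 0.2055]
tcp_rot: [-0.003, 0.675, 0.738, -0.004]
force: [-11.3, -0.8, 11.5]
opening: 0.0099
grasp_force: 59.0
```

```bash
python3 -m jog '[[[0.008,0,0.007],0,0],[[0.016,0.001,0.014],0,0],[[0.025,0.002,0.019],0,0],[[0.034,0.003,0.024],0,0],[[0.043,0.004,0.029],0,0],[[0.053,0.004,0.033],0,0],[[0.063,0.005,0.037],0,0],[[0.073,0.006,0.04],0,0],[[0.082,0.007,0.043],0,0],[[0.093,0.008,0.046],0,0],[[0.103,0.009,0.048],0,0],[[0.114,0.01,0.049],0,0],[[0.124,0.011,0.05],0,0],[[0.134,0.012,0.05],0,0],[[0.144,0.013,0.05],0,0],[[0.154,0.014,0.049],0,0],[[0.165,0.015,0.048],0,0],[[0.175,0.016,0.047],0,0],[[0.180,0.016,0.046],0,0],[[0.180,0.016,0.046],0,0]]'
```

```text
clock: 5.4
tcp_pos: [0.6888, 0.1267, 0.2506]
tcp_rot: [0.0, 0.674, 0.739, 0.002]
force: [0.0, 2.7, 5.7]
opening: 0.0094
grasp_force: 64.8
```

```bash
python3 -m jog '[[[0,0,0],0,0.032],[[0,0,0],0,0.032],[[0,0,0],0,0.032],[[0,0,0.02],0,0.032],[[0,0,0.05],0,0.032],[[0,0,0.08],0,0.032],[[-0.03,-0.01,0.08],0,0.03],[[-0.07,-0.02,0.08],0,0.05],[[-0.11,-0.02,0.08],0,0.085],[[-0.15,-0.02,0.06],0,0.085],[[-0.17,-0.02,0.03],0,0.085],[[-0.17,-0.02,0.01],0,0.085],[[-0.17,-0.02,0.01],0,0.085]]'; python3 -c "
from h import *
d=snap('wrist','w2');print(d['tcp'])"
```

```text
clock: 6.7
tcp_pos: [0.514, 0.1036, 0.2557]
tcp_rot: [-0.002, 0.675, 0.738, -0.003]
force: [0.7, 0.3, -0.0]
opening: 0.0852
grasp_force: 0.0
(array([0.51403917, 0.10363273, 0.25567833]), array([-0.00184422,  0.67467381,  0.73810607, -0.00335918]))
```

View pics/w2.png

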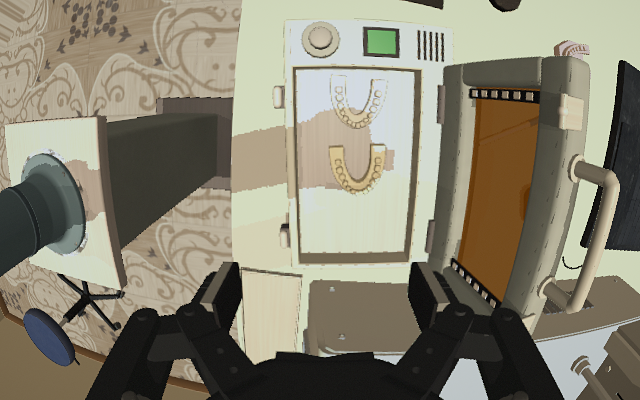

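```bash
python3 - <<'E'
from h import *
d=load('w2')
for n,u,v,z in [('W endL',341,76,.045),('W endR',379,78,.045),('W bow',356,129,.045),('W fl L',331,98,.045),('W fl R',386,98,.045),('C endL',337,146,.045),('C endR',377,147,.045),('C bow',356,193,.045),('C flL',331,165,.045),('C flR',383,165,.045),('chFL',294,68,.06),('chBL',420,70,.06),('chFR',291,262,.06),('chBR',413,264,.06),('start',320,36,.062)]:
    print(n,pix(d,u,v,z).round(4))
c,s=np.cos(.09),np.sin(.09)
for q in [(-.065,.1175),(.075,.1175),(-.065,-.1175),(.075,-.1175),(-.035,.146)]:
    P=np.array([.543+q[0]*c-q[1]*s,.111+q[0]*s+q[1]*c,.06]); print(P.round(4),proj(d,P).round(0))
im=cv2.imread('pics/w2.png')[50:280,230:440]
cv2.imwrite('pics/w2c.png',cv2.resize(im,None,fx=2.6,fy=2.6,interpolation=3))
E
```

```text
W endL [0.521 0.217 0.045]
W endR [0.5636 0.2199 0.045 ]
W bow [0.5438 0.1586 0.045 ]
W fl L [0.5123 0.1909 0.045 ]
W fl R [0.574  0.1981 0.045 ]
C endL [0.5243 0.1368 0.045 ]
C endR [0.5704 0.1405 0.045 ]
C bow [0.5526 0.0829 0.045 ]
C flL [0.5196 0.1139 0.045 ]
C flR [0.5803 0.1201 0.045 ]
chFL [0.4698 0.2203 0.06  ]
chBL [0.6058 0.2346 0.06  ]
chFR [ 0.4812 -0.0098  0.06  ]
chBR [ 6.369e-01 -1.000e-04  6.000e-02]
start [0.4943 0.2576 0.062 ]
[0.4677 0.2222 0.06  ] [292.  66.]
[0.6071 0.2348 0.06  ] [421.  70.]
[ 0.4888 -0.0119  0.06  ] [297. 264.]
[0.6283 0.0007 0.06  ] [407. 263.]
[0.495  0.2533 0.06  ] [320.  40.]
```

View pics/w2c.png

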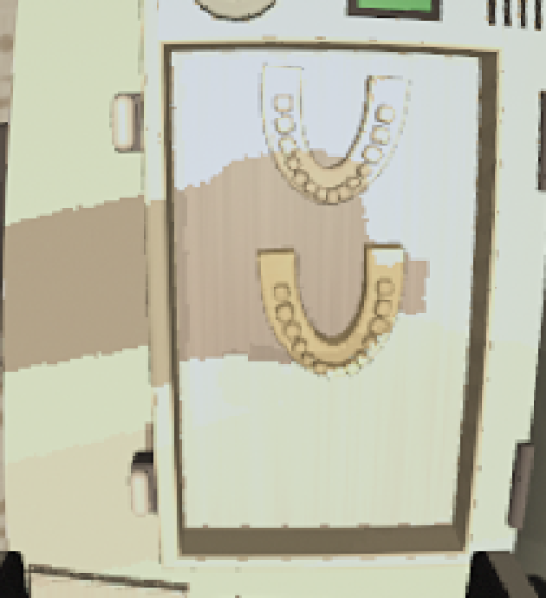

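```bash
python3 -m jog '[[[0.01,0.04,-0.02],-0.02,0.085],[[0.02,0.08,-0.04],-0.04,0.085],[[0.029,0.094,-0.08],-0.065,0.085],[[0.029,0.094,-0.12],-0.065,0.085],[[0.029,0.094,-0.16],-0.065,0.085],[[0.029,0.094,-0.19],-0.065,0.085],[[0.029,0.094,-0.21],-0.065,0.085],[[0.029,0.094,-0.22],-0.065,0.085],[[0.029,0.094,-0.228],-0.065,0.085],[[0.029,0.094,-0.229],-0.065,0.085],[[0.029,0.094,-0.229],-0.065,0.085]]'; python3 - <<'E'
from h import *
d=load('scene0')
for p in [(602,220),(655,248),(750,140),(707,120)]:
    print(pix(d,p[0]/2.85+160,p[1]/2.85+120,.009).round(4))
d=load('w2')
for p in [(242,270),(300,274)]: print(pix(d,*p,.009).round(4))
E
```

```text
clock: 7.85
tcp_pos: [0.5478, 0.1994, 0.0314]
tcp_rot: [0.0, 0.698, 0.716, 0.001]
force: [0.5, -0.5, -0.1]
opening: 0.0851
grasp_force: 0.0
[ 0.4879 -0.0706  0.009 ]
[ 0.3961 -0.0651  0.009 ]
[ 0.3893 -0.3714  0.009 ]
[ 0.4678 -0.376   0.009 ]
[ 0.4036 -0.0627  0.009 ]
[ 0.4913 -0.0588  0.009 ]
```

```bash
python3 -m jog '[[[-0.004,-0.001,0],0,0.085],[[-0.004,-0.001,-0.003],0,0.085],[[-0.004,-0.001,-0.005],0,0.085],[[-0.004,-0.001,-0.005],0,0.0],[[-0.004,-0.001,-0.005],0,0.0],[[-0.004,-0.001,-0.005],0,0.0],[[-0.004,-0.001,-0.005],0,0.0],[[-0.004,-0.001,-0.005],0,0.0]]' 50
```

```text
clock: 8.65
tcp_pos: [0.5431, 0.1982, 0.0259]
tcp_rot: [0.0, 0.698, 0.716, 0.0]
force: [-0.4, -0.7, 4.8]
opening: 0.0605
grasp_force: 54.2
```

```bash
python3 -m jog '[[[0,0,0.02],0,0],[[0,0,0.05],0,0],[[-0.01,0,0.09],0.0,0],[[-0.03,-0.01,0.13],0,0],[[-0.06,-0.04,0.16],0.14,0],[[-0.09,-0.07,0.18],0.28,0],[[-0.115,-0.11,0.18],0.42,0],[[-0.115,-0.15,0.18],0.56,0],[[-0.115,-0.19,0.18],0.7,0],[[-0.115,-0.23,0.18],0.84,0],[[-0.115,-0.27,0.18],0.98,0],[[-0.115,-0.31,0.18],1.12,0],[[-0.115,-0.35,0.18],1.26,0],[[-0.115,-0.38,0.18],1.4,0],[[-0.115,-0.4,0.18],1.505,0],[[-0.115,-0.4,0.18],1.505,0],[[-0.115,-0.4,0.18],1.505,0]]'; python3 -c "
from h import *
d=snap('wrist','w3');print(d['tcp'])"
```

```text
clock: 10.35
tcp_pos: [0.4269, -0.2018, 0.2046]
tcp_rot: [-0.001, 0.022, 1.0, 0.0]
force: [0.0, 0.1, -0.6]
opening: 0.0604
grasp_force: 54.1
(array([ 0.42694852, -0.20178061,  0.20458569]), array([-6.22421614e-04,  2.17432957e-02,  9.99763305e-01,  4.18257834e-04]))
```

View pics/w3.png

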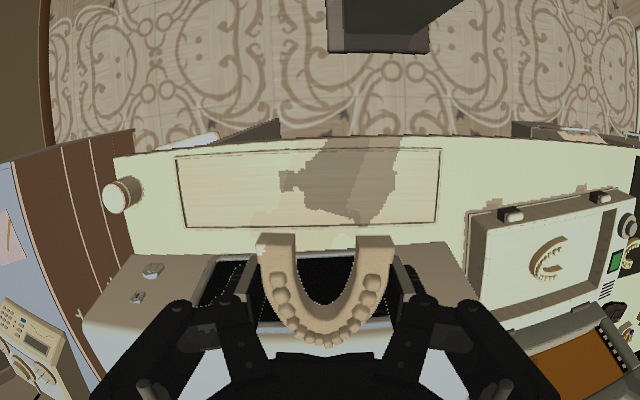

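```bash
python3 - <<'E'
from h import *
d=load('w3')
P=[pix(d,u,v,.009) for u,v in [(176,156),(440,149),(440,222),(184,227)]]
for p in P: print(p.round(4))
print(np.mean(P,0)); print('jar',pix(d,110,205,0),'furn',pix(d,110,300,.17),pix(d,440,242,.17))
E
```

```text
[ 0.3919 -0.3766  0.009 ]
[ 0.3988 -0.0671  0.009 ]
[ 0.4895 -0.0608  0.009 ]
[ 0.4831 -0.3828  0.009 ]
[ 0.440824   -0.22180894  0.009     ]
jar [ 0.45147819 -0.50647292  0.        ] furn [ 0.48456582 -0.38999243  0.17      ] [ 0.43452048 -0.12472248  0.17      ]
```

```bash
python3 -m jog '[[[0.002,-0.04,0],0.023,0],[[0.002,-0.08,-0.02],0.023,0],[[0.002,-0.112,-0.06],0.023,0],[[0.002,-0.112,-0.10],0.023,0],[[0.002,-0.112,-0.14],0.023,0],[[0.002,-0.112,-0.17],0.023,0],[[0.002,-0.112,-0.185],0.023,0],[[0.002,-0.112,-0.195],0.023,0],[[0.002,-0.112,-0.20],0.023,0],[[0.002,-0.112,-0.203],0.023,0],[[0.002,-0.112,-0.204],0.023,0],[[0.002,-0.112,-0.204],0.023,0]]'
```

```text
clock: 11.6
tcp_pos: [0.4303, -0.3145, 0.0023]
tcp_rot: [0.001, 0.009, 1.0, -0.0]
force: [-0.1, 0.4, -0.5]
opening: 0.0606
grasp_force: 54.2
```

```bash
python3 -m jog '[[[0,0,-0.002],0,0],[[0,0,-0.0025],0,0],[[0,0,-0.0025],0,0.08],[[0,0,-0.0025],0,0.085],[[0,0,-0.0025],0,0.085],[[0,0,-0.0025],0,0.085],[[0,0,0.02],0,0.085],[[0,0,0.06],0,0.085],[[0,0,0.10],0,0.085],[[0,0.03,0.15],0,0.085],[[0,0.07,0.2],0,0.085],[[0,0.07,0.2],0,0.085]]'; python3 -c "
from h import *
d=snap('wrist','w4');print(d['tcp'])
cv2.imwrite('pics/w4c.png',cv2.resize(d['image'][100:400,:,::-1],None,fx=1.2,fy=1.2))"
```

```text
clock: 12.8
tcp_pos: [0.4317, -0.2423, 0.2052]
tcp_rot: [0.003, 0.008, 1.0, -0.0]
force: [1.2, 0.1, 0.2]
opening: 0.0852
grasp_force: 0.0
(array([ 0.43173724, -0.24227807,  0.20520481]), array([ 3.10634745e-03,  7.65776402e-03,  9.99965789e-01, -3.60968853e-04]))
```

View pics/w4c.png

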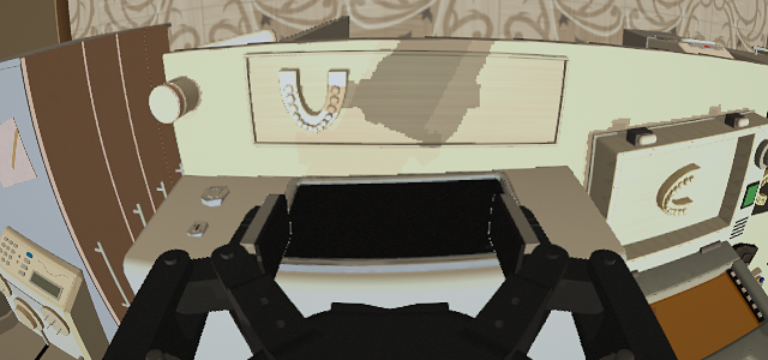

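```bash
python3 -m jog '[[[0,0.04,0],-0.14,0.085],[[0,0.08,0],-0.28,0.085],[[0,0.12,0],-0.42,0.085],[[0,0.16,0],-0.56,0.085],[[0,0.2,0],-0.7,0.085],[[0.02,0.24,0],-0.84,0.085],[[0.04,0.28,0],-0.98,0.085],[[0.07,0.32,0],-1.12,0.085],[[0.1,0.35,0],-1.26,0.085],[[0.118,0.363,0],-1.4,0.085],[[0.118,0.363,-0.04],-1.46,0.085],[[0.118,0.363,-0.08],-1.46,0.085],[[0.118,0.363,-0.12],-1.46,0.085],[[0.118,0.363,-0.15],-1.46,0.085],[[0.118,0.363,-0.165],-1.46,0.085],[[0.118,0.363,-0.17],-1.46,0.085],[[0.118,0.363,-0.17],-1.46,0.085],[[0.118,0.363,-0.17],-1.46,0.085]]'
```

```text
clock: 14.65
tcp_pos: [0.5492, 0.1193, 0.0328]
tcp_rot: [0.001, 0.674, 0.739, 0.001]
force: [-0.5, 0.9, 0.9]
opening: 0.0849
grasp_force: 0.0
```

Close on the cream cast, lift and carry to the left tray slot (TCP target 0.433, -0.130).

```bash
python3 -m jog '[[[0.001,0.002,-0.004],0,0.085],[[0.001,0.002,-0.007],0,0.085],[[0.001,0.002,-0.007],0,0.0],[[0.001,0.002,-0.007],0,0.0],[[0.001,0.002,-0.007],0,0.0],[[0.001,0.002,-0.007],0,0.0],[[0.001,0.002,-0.007],0,0.0]]' 50; python3 -m jog '[[[0,0,0.02],0,0],[[0,0,0.06],0,0],[[-0.02,0,0.1],0.0,0],[[-0.04,0,0.14],0.14,0],[[-0.07,0,0.16],0.28,0],[[-0.1,-0.02,0.18],0.42,0],[[-0.117,-0.05,0.18],0.56,0],[[-0.117,-0.09,0.18],0.7,0],[[-0.117,-0.13,0.18],0.84,0],[[-0.117,-0.16,0.18],0.98,0],[[-0.117,-0.19,0.18],1.12,0],[[-0.117,-0.22,0.18],1.26,0],[[-0.117,-0.24,0.18],1.4,0],[[-0.117,-0.251,0.16],1.46,0],[[-0.117,-0.251,0.12],1.46,0],[[-0.117,-0.251,0.08],1.46,0],[[-0.117,-0.251,0.05],1.46,0],[[-0.117,-0.251,0.03],1.46,0],[[-0.117,-0.251,0.02],1.46,0],[[-0.117,-0.251,0.02],1.46,0]]'
```

```text
clock: 15.35
tcp_pos: [0.5491, 0.1212, 0.0251]
tcp_rot: [0.0, 0.673, 0.739, 0.001]
force: [-1.4, -0.2, 5.5]
opening: 0.0633
grasp_force: 54.7
clock: 17.35
tcp_pos: [0.4299, -0.1297, 0.0429]
tcp_rot: [-0.002, 0.009, 1.0, 0.0]
force: [-0.2, 0.2, -0.1]
opening: 0.0628
grasp_force: 54.9
```

```bash
python3 -m jog '[[[0.003,0,-0.02],0,0],[[0.003,0,-0.032],0,0],[[0.003,0,-0.04],0,0],[[0.003,0,-0.043],0,0],[[0.003,0,-0.0435],0,0],[[0.003,0,-0.0435],0,0.085],[[0.003,0,-0.0435],0,0.085],[[0.003,0,-0.0435],0,0.085],[[0.003,0,-0.0435],0,0.085],[[0.003,0,-0.02],0,0.085],[[0.003,0,0.03],0,0.085],[[0.003,0,0.08],0,0.085],[[0.003,0,0.13],0,0.085],[[0.003,0.03,0.17],-0.14,0.085],[[0.003,0.07,0.18],-0.28,0.085],[[0.003,0.12,0.18],-0.42,0.085],[[0.013,0.16,0.18],-0.56,0.085],[[0.023,0.20,0.18],-0.7,0.085],[[0.033,0.24,0.18],-0.84,0.085],[[0.043,0.28,0.18],-0.98,0.085]]';  python3 -m jog '[[[0.02,0.05,0.01],-0.14,0.085],[[0.03,0.1,0.02],-0.28,0.085],[[0.04,0.15,0.02],-0.42,0.085],[[0.04,0.2,0.02],-0.56,0.085],[[0.04,0.25,0.02],-0.57,0.085],[[0.04,0.26,0.02],-0.57,0.085],[[0.04,0.26,0.02],-0.57,0.085]]';python3 -c "
from h import *
d=snap('wrist','w5');print(d['tcp']); d=snap('scene','s5')
cv2.imwrite('pics/s5c.png',cv2.resize(d['image'][140:330,220:440,::-1],None,fx=2.5,fy=2.5))"
```

```text
clock: 19.35
tcp_pos: [0.474, 0.1491, 0.2245]
tcp_rot: [0.0, 0.459, 0.888, 0.0]
force: [0.8, 0.4, 0.5]
opening: 0.0851
grasp_force: 0.0
clock: 20.05
tcp_pos: [0.5114, 0.4122, 0.2436]
tcp_rot: [-0.001, 0.685, 0.728, -0.0]
force: [-0.6, 0.3, 0.3]
opening: 0.085
grasp_force: 0.0
(array([0.51142882, 0.4121754 , 0.24362138]), array([-1.18648251e-03,  6.85455352e-01,  7.28113688e-01, -9.64129703e-05]))
```

View pics/w5.png

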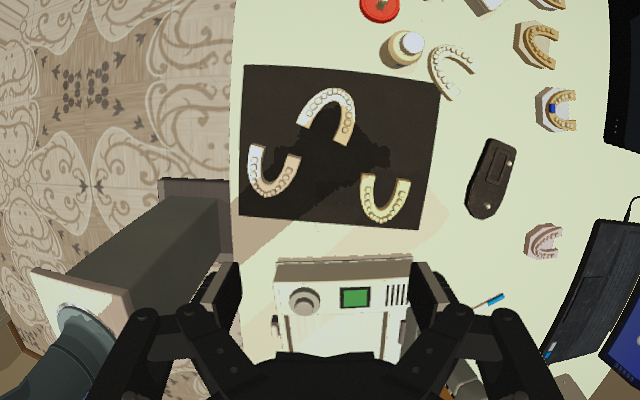

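```bash
cat > seg.py <<'E'
from h import *
def seg(d,zb,reg=None):
    # bright blobs on dark mat -> outline projected at half height
    g=cv2.cvtColor(d['image'],cv2.COLOR_RGB2GRAY); m=(g>75).astype(np.uint8)
    n,l,s,c=cv2.connectedComponentsWithStats(m)
    for i in range(1,n):
        x,y,w,h,a=s[i]
        if 600<a<4000 and 235<x<430 and y<240:
            ct=max(cv2.findContours((l==i).astype(np.uint8),0,2)[0],key=len)[:,0]
            P=np.array([pix(d,u,v,zb)[:2] for u,v in ct])
            (cx,cy),wh,ang=cv2.minAreaRect((P*1000).astype(np.float32))
            rgb=d['image'][l==i].mean(0).round()
            print((x,y,w,h,a),'box c',round(cx),round(cy),np.round(wh),round(ang,1),'centroid',(P.mean(0)*1000).round(),rgb)
if __name__=='__main__': 
    seg(load('w5'),.013)
    d=load('w5')
    for p in [(243,65),(440,83),(418,230),(238,216)]: print(pix(d,*p,.003).round(3))
E
python3 seg.py
```

```text
(np.int32(296), np.int32(88), np.int32(60), np.int32(58), np.int32(1539)) box c 515 484 [61. 67.] 68.3 centroid [512. 478.] [195. 190. 163.]
(np.int32(247), np.int32(143), np.int32(54), np.int32(55), np.int32(1444)) box c 442 404 [64. 66.] 76.1 centroid [448. 407.] [185. 175. 152.]
(np.int32(360), np.int32(173), np.int32(51), np.int32(51), np.int32(1366)) box c 587 378 [64. 65.] 85.1 centroid [591. 379.] [186. 182. 137.]
[0.403 0.539 0.003]
[0.65  0.535 0.003]
[0.647 0.335 0.003]
[0.398 0.34  0.003]
```

```bash
python3 -m jog '[[[0.04,-0.012,-0.01],-0.08,0.085],[[0.077,-0.024,-0.04],-0.145,0.085],[[0.077,-0.024,-0.09],-0.145,0.085],[[0.077,-0.024,-0.14],-0.145,0.085],[[0.077,-0.024,-0.18],-0.145,0.085],[[0.077,-0.024,-0.21],-0.145,0.085],[[0.077,-0.024,-0.228],-0.145,0.085],[[0.077,-0.024,-0.236],-0.145,0.085],[[0.077,-0.024,-0.238],-0.145,0.085],[[0.077,-0.024,-0.238],-0.145,0.085]]'
```

```text
clock: 21.15
tcp_pos: [0.5925, 0.3838, 0.0081]
tcp_rot: [0.0, 0.739, 0.674, 0.001]
force: [0.5, 1.0, 0.8]
opening: 0.0849
grasp_force: 0.0
```

```bash
python3 -m jog '[[[-0.0045,0.004,-0.005],0,0.085],[[-0.0045,0.004,-0.009],0,0.085],[[-0.0045,0.004,-0.009],0,0.085],[[-0.0045,0.004,-0.009],0,0.0],[[-0.0045,0.004,-0.009],0,0.0],[[-0.0045,0.004,-0.009],0,0.0],[[-0.0045,0.004,-0.009],0,0.0],[[-0.0045,0.004,-0.009],0,0.0]]' 50; python3 -m jog '[[[0,0,0.02],0,0],[[0,0,0.06],0,0],[[0,0,0.11],0.0,0],[[-0.005,-0.03,0.15],0.05,0],[[-0.01,-0.08,0.15],0.1,0],[[-0.015,-0.12,0.15],0.18,0],[[-0.02,-0.16,0.15],0.18,0],[[-0.024,-0.2,0.15],0.18,0],[[-0.028,-0.24,0.15],0.18,0],[[-0.032,-0.28,0.15],0.18,0],[[-0.034,-0.32,0.15],0.18,0],[[-0.034,-0.342,0.15],0.18,0],[[-0.034,-0.342,0.12],0.18,0],[[-0.034,-0.342,0.09],0.18,0],[[-0.034,-0.342,0.07],0.18,0],[[-0.034,-0.342,0.05],0.18,0],[[-0.034,-0.342,0.04],0.18,0],[[-0.034,-0.342,0.04],0.18,0]]'
```

```text
clock: 21.95
tcp_pos: [0.5874, 0.3879, -0.0019]
tcp_rot: [0.0, 0.739, 0.674, 0.001]
force: [0.3, 0.2, 2.4]
opening: 0.0611
grasp_force: 54.5
clock: 23.75
tcp_pos: [0.5509, 0.0454, 0.0362]
tcp_rot: [-0.001, 0.675, 0.738, -0.001]
force: [-0.3, 0.4, -0.5]
opening: 0.0608
grasp_force: 54.4
```

```bash
python3 -m jog '[[[0.003,0,-0.006],0,0],[[0.003,0,-0.01],0,0],[[0.003,0,-0.0115],0,0],[[0.003,0,-0.0115],0,0],[[0.003,0,-0.0115],0,0.085],[[0.003,0,-0.0115],0,0.085],[[0.003,0,-0.0115],0,0.085],[[0.003,0,-0.0115],0,0.085],[[0.003,0,0.01],0,0.085],[[0.003,0,0.05],0,0.085],[[0.003,0,0.1],0,0.085],[[0,0.04,0.14],0,0.085],[[-0.01,0.09,0.18],0,0.085],[[-0.02,0.14,0.2],0,0.085],[[-0.03,0.19,0.208],0,0.085],[[-0.04,0.24,0.208],0,0.085],[[-0.04,0.29,0.208],0,0.085],[[-0.04,0.34,0.208],0,0.085],[[-0.04,0.366,0.208],0,0.085],[[-0.04,0.366,0.208],0,0.085]]';python3 -c "
from h import *
from seg import *
d=snap('wrist','w6');print(d['tcp']);seg(d,.013)"
```

```text
clock: 25.75
tcp_pos: [0.5074, 0.4217, 0.2449]
tcp_rot: [-0.003, 0.671, 0.742, 0.001]
force: [-1.3, 0.5, -0.4]
opening: 0.0851
grasp_force: 0.0
(array([0.50743118, 0.42171518, 0.2449351 ]), array([-0.00336442,  0.67065224,  0.74176294,  0.00140844]))
(np.int32(330), np.int32(102), np.int32(59), np.int32(57), np.int32(1542)) box c 550 483 [61. 68.] 71.6 centroid [548. 476.] [192. 186. 157.]
(np.int32(250), np.int32(148), np.int32(55), np.int32(56), np.int32(1425)) box c 442 404 [64. 66.] 76.0 centroid [446. 410.] [185. 174. 151.]
```

```bash
python3 -m jog '[[[-0.03,-0.004,-0.01],-0.12,0.085],[[-0.063,-0.008,-0.04],-0.24,0.085],[[-0.063,-0.008,-0.09],-0.344,0.085],[[-0.063,-0.008,-0.14],-0.344,0.085],[[-0.063,-0.008,-0.18],-0.344,0.085],[[-0.063,-0.008,-0.21],-0.344,0.085],[[-0.063,-0.008,-0.228],-0.344,0.085],[[-0.063,-0.008,-0.236],-0.344,0.085],[[-0.063,-0.008,-0.237],-0.344,0.085],[[-0.063,-0.008,-0.237],-0.344,0.085]]'
```

```text
clock: 26.8
tcp_pos: [0.4506, 0.4035, 0.0093]
tcp_rot: [0.0, 0.792, 0.611, 0.001]
force: [-0.0, 0.3, 0.5]
opening: 0.0854
grasp_force: 0.0
```

```bash
python3 -m jog '[[[-0.006,0.01,-0.005],0,0.085],[[-0.006,0.01,-0.009],0,0.085],[[-0.006,0.01,-0.011],0,0.085],[[-0.006,0.01,-0.011],0,0.0],[[-0.006,0.01,-0.011],0,0.0],[[-0.006,0.01,-0.011],0,0.0],[[-0.006,0.01,-0.011],0,0.0],[[-0.006,0.01,-0.011],0,0.0]]' 50; python3 -m jog '[[[0,0,0.02],0,0],[[0,0,0.06],0,0],[[0,0,0.11],0.0,0],[[0.01,-0.03,0.15],0.08,0],[[0.02,-0.07,0.15],0.16,0],[[0.04,-0.11,0.15],0.24,0],[[0.06,-0.15,0.15],0.32,0],[[0.07,-0.19,0.15],0.346,0],[[0.09,-0.23,0.15],0.346,0],[[0.1025,-0.27,0.15],0.346,0],[[0.1025,-0.292,0.15],0.346,0],[[0.1025,-0.292,0.12],0.346,0],[[0.1025,-0.292,0.09],0.346,0],[[0.1025,-0.292,0.07],0.346,0],[[0.1025,-0.292,0.05],0.346,0],[[0.1025,-0.292,0.04],0.346,0],[[0.1025,-0.292,0.04],0.346,0]]'
```

```text
clock: 27.6
tcp_pos: [0.4444, 0.4139, -0.002]
tcp_rot: [0.0, 0.792, 0.611, 0.001]
force: [0.7, -0.1, 3.8]
opening: 0.0607
grasp_force: 56.4
clock: 29.3
tcp_pos: [0.5438, 0.121, 0.0352]
tcp_rot: [-0.001, 0.675, 0.738, -0.002]
force: [-0.6, 0.3, -0.2]
opening: 0.0611
grasp_force: 54.3
```

```bash
python3 -m jog '[[[0.003,0,-0.006],0,0],[[0.003,0,-0.01],0,0],[[0.003,0,-0.0115],0,0],[[0.003,0,-0.0115],0,0],[[0.003,0,-0.0115],0,0.085],[[0.003,0,-0.0115],0,0.085],[[0.003,0,-0.0115],0,0.085],[[0.003,0,-0.0115],0,0.085],[[0.003,0,0.01],0,0.085],[[0.003,0,0.05],0,0.085],[[0.003,0,0.1],0,0.085],[[0,0.04,0.14],0,0.085],[[0,0.09,0.18],0,0.085],[[-0.01,0.14,0.2],0,0.085],[[-0.02,0.19,0.208],0,0.085],[[-0.03,0.24,0.208],0,0.085],[[-0.035,0.29,0.208],0,0.085],[[-0.035,0.29,0.208],0,0.085],[[-0.035,0.29,0.208],0,0.085]]';python3 -c "
from h import *
from seg import *
d=snap('wrist','w7');print(d['tcp']);seg(d,.013)"
```

```text
clock: 31.2
tcp_pos: [0.507, 0.4186, 0.2453]
tcp_rot: [-0.002, 0.671, 0.742, 0.001]
force: [-0.1, 0.3, 0.3]
opening: 0.0847
grasp_force: 0.0
(array([0.50696281, 0.41863735, 0.24533308]), array([-0.00215954,  0.67090774,  0.74153716,  0.00088197]))
(np.int32(330), np.int32(98), np.int32(59), np.int32(59), np.int32(1541)) box c 550 483 [60. 68.] 71.2 centroid [547. 478.] [192. 187. 158.]
```

View pics/w7.png

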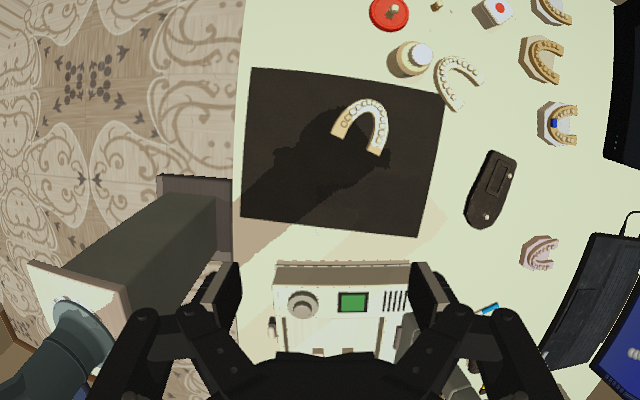

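```bash
python3 -c "
from h import *
d=load('w7');print(pix(d,420,54,.086),pix(d,404,60,0.0))"; python3 -m jog '[[[0.02,0.027,-0.01],-0.14,0.085],[[0.04,0.055,-0.04],-0.28,0.085],[[0.04,0.055,-0.09],-0.428,0.085],[[0.04,0.055,-0.14],-0.428,0.085],[[0.04,0.055,-0.18],-0.428,0.085],[[0.04,0.055,-0.21],-0.428,0.085],[[0.04,0.055,-0.228],-0.428,0.085],[[0.04,0.055,-0.236],-0.428,0.085],[[0.04,0.055,-0.237],-0.428,0.085],[[0.04,0.055,-0.237],-0.428,0.085]]'
```

```text
[0.58634886 0.56283609 0.086     ] [0.5913018  0.56856984 0.        ]
clock: 32.25
tcp_pos: [0.5525, 0.4673, 0.0103]
tcp_rot: [-0.0, 0.816, 0.578, 0.002]
force: [0.2, -0.0, 0.5]
opening: 0.0851
grasp_force: 0.0
```

```bash
python3 -m jog '[[[-0.0055,0.006,-0.005],0,0.085],[[-0.0055,0.006,-0.009],0,0.085],[[-0.0055,0.006,-0.0118],0,0.085],[[-0.0055,0.006,-0.0118],0,0.0],[[-0.0055,0.006,-0.0118],0,0.0],[[-0.0055,0.006,-0.0118],0,0.0],[[-0.0055,0.006,-0.0118],0,0.0],[[-0.0055,0.006,-0.0118],0,0.0]]' 50; python3 -m jog '[[[0,0,0.02],0,0],[[0,0,0.06],0,0],[[0,0,0.11],0.0,0],[[-0.001,-0.03,0.15],0.1,0],[[-0.002,-0.07,0.15],0.2,0],[[-0.003,-0.11,0.15],0.3,0],[[-0.005,-0.15,0.15],0.4,0],[[-0.005,-0.19,0.15],0.43,0],[[-0.005,-0.23,0.15],0.43,0],[[-0.005,-0.27,0.15],0.43,0],[[-0.005,-0.2965,0.15],0.43,0],[[-0.005,-0.2965,0.12],0.43,0],[[-0.005,-0.2965,0.09],0.43,0],[[-0.005,-0.2965,0.07],0.43,0],[[-0.005,-0.2965,0.05],0.43,0],[[-0.005,-0.2965,0.04],0.43,0],[[-0.005,-0.2965,0.04],0.43,0]]'
```

```text
clock: 33.05
tcp_pos: [0.5465, 0.473, -0.0024]
tcp_rot: [-0.0, 0.816, 0.578, 0.001]
force: [0.1, 0.6, 5.1]
opening: 0.0633
grasp_force: 57.4
clock: 34.75
tcp_pos: [0.5388, 0.1755, 0.0352]
tcp_rot: [-0.001, 0.674, 0.739, -0.002]
force: [-0.1, -0.1, 0.0]
opening: 0.0632
grasp_force: 55.0
```

```bash
python3 -m jog '[[[0.003,0.001,-0.006],0,0],[[0.003,0.001,-0.01],0,0],[[0.003,0.001,-0.0115],0,0],[[0.003,0.001,-0.0115],0,0],[[0.003,0.001,-0.0115],0,0.085],[[0.003,0.001,-0.0115],0,0.085],[[0.003,0.001,-0.0115],0,0.085],[[0.003,0.001,-0.0115],0,0.085],[[0.003,0.001,0.01],0,0.085],[[0.003,0.001,0.05],0,0.085],[[0.003,0.001,0.1],0,0.085],[[-0.01,-0.02,0.15],0,0.085],[[-0.03,-0.04,0.19],0,0.085],[[-0.03,-0.06,0.22],0,0.085],[[-0.03,-0.07,0.22],0,0.085],[[-0.03,-0.07,0.22],0,0.085]]';python3 -c "
from h import *
d=snap('wrist','w8');print(d['tcp'])"
```

```text
clock: 36.35
tcp_pos: [0.5113, 0.1039, 0.2577]
tcp_rot: [0.001, 0.675, 0.738, 0.001]
force: [-0.1, 0.0, -0.4]
opening: 0.0851
grasp_force: 0.0
(array([0.51125969, 0.10388216, 0.25768774]), array([0.00113993, 0.67530331, 0.73753883, 0.00078046]))
```

View pics/w8.png

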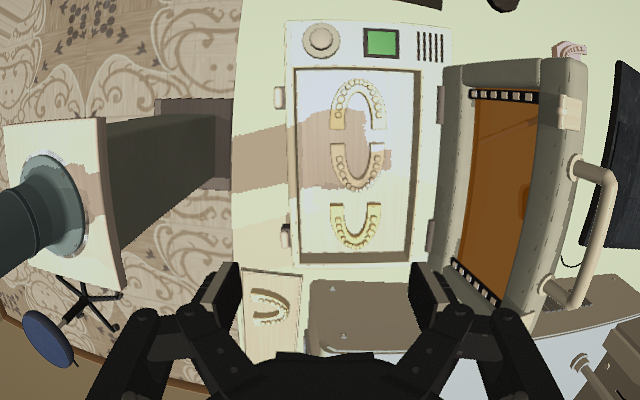

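```bash
python3 -m jog '[[[0,0,0.03],0,0.05],[[0.02,0.01,0.06],0,0.03],[[0.06,0.022,0.08],0,0.03],[[0.1,0.022,0.08],0,0.03],[[0.14,0.022,0.08],0,0.03],[[0.17,0.022,0.08],0,0.03],[[0.18,0.022,0.08],0,0.03],[[0.18,0.022,0.08],0,0.03],[[0.18,0.022,0.08],0,0.03]]'; python3 -c "
from h import *
d=snap('wrist','w9');print(d['tcp'])
f=.09;c,s=np.cos(f),np.sin(f)
for y in (-.03,.03): print(proj(d,np.array([.543+.151*c-y*s,.111+.151*s+y*c,.265])).round())
cv2.imwrite('pics/w9c.png',cv2.resize(d['image'][0:400,160:480,::-1],None,fx=1.5,fy=1.5))"
```

```text
clock: 37.3
tcp_pos: [0.6891, 0.1292, 0.3349]
tcp_rot: [-0.001, 0.673, 0.739, -0.001]
force: [-0.1, 0.1, 0.1]
opening: 0.03
grasp_force: 0.0
(array([0.689113  , 0.12921766, 0.33494375]), array([-0.00134957,  0.67327216,  0.73939258, -0.00117752]))
[329. 260.]
[330. 185.]
```

View pics/w9c.png

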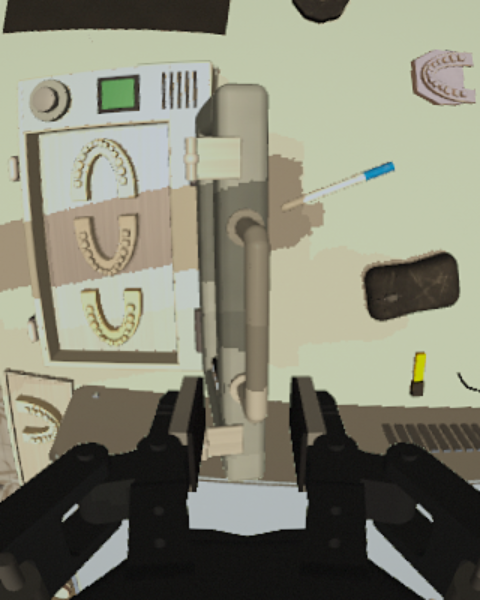

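```bash
python3 -m jog '[[[0.0045,0,-0.03],0,0.03],[[0.0045,0,-0.06],0,0.03],[[0.0045,0,-0.08],0,0.03],[[0.0045,0,-0.087],0,0.03],[[0.0045,0,-0.087],0,0.03],[[0.0045,0,-0.087],0,0],[[0.0045,0,-0.087],0,0],[[0.0045,0,-0.087],0,0],[[0.0045,0,-0.087],0,0],[[0.0045,0,-0.087],0,0]]' 60
```

```text
clock: 38.35
tcp_pos: [0.6939, 0.1283, 0.2517]
tcp_rot: [-0.001, 0.674, 0.739, -0.001]
force: [-5.6, 0.4, 3.2]
opening: 0.0096
grasp_force: 58.5
```

```bash
python3 -m jog '[[[-0.01,-0.001,0.002],0,0],[[-0.02,-0.001,0.004],0,0],[[-0.03,-0.002,0.005],0,0],[[-0.041,-0.003,0.006],0,0],[[-0.051,-0.004,0.006],0,0],[[-0.061,-0.005,0.006],0,0],[[-0.072,-0.006,0.005],0,0],[[-0.082,-0.007,0.004],0,0],[[-0.093,-0.008,0.002],0,0],[[-0.103,-0.009,-0.001],0,0],[[-0.113,-0.01,-0.004],0,0],[[-0.122,-0.011,-0.007],0,0],[[-0.132,-0.012,-0.011],0,0],[[-0.142,-0.012,-0.015],0,0],[[-0.151,-0.013,-0.02],0,0],[[-0.160,-0.014,-0.025],0,0],[[-0.169,-0.015,-0.031],0,0],[[-0.177,-0.016,-0.037],0,0],[[-0.177,-0.016,-0.037],0,0]]'
```

```text
clock: 40.25
tcp_pos: [0.5141, 0.111, 0.2107]
tcp_rot: [-0.002, 0.674, 0.739, -0.003]
force: [-3.7, -4.0, 5.8]
opening: 0.0093
grasp_force: 66.4
```

Remaining arc, from 0.85 to about 0.12 rad (relative to the current pose).

```bash
python3 -m jog '[[[-0.008,0,-0.007],0,0],[[-0.016,-0.001,-0.014],0,0],[[-0.023,-0.001,-0.021],0,0],[[-0.03,-0.002,-0.029],0,0],[[-0.037,-0.003,-0.037],0,0],[[-0.043,-0.004,-0.045],0,0],[[-0.049,-0.004,-0.054],0,0],[[-0.054,-0.005,-0.063],0,0],[[-0.059,-0.005,-0.072],0,0],[[-0.064,-0.005,-0.081],0,0],[[-0.068,-0.006,-0.091],0,0],[[-0.071,-0.006,-0.101],0,0],[[-0.074,-0.006,-0.111],0,0],[[-0.077,-0.007,-0.121],0,0],[[-0.078,-0.007,-0.127],0,0],[[-0.078,-0.007,-0.127],0,0]]'
```

```text
clock: 41.85
tcp_pos: [0.4387, 0.1037, 0.0836]
tcp_rot: [-0.001, 0.674, 0.739, -0.002]
force: [0.7, -4.2, -1.3]
opening: 0.0096
grasp_force: 72.7
```

```bash
python3 -m jog '[[[0,0,0],0,0.031],[[0,0,0],0,0.031],[[0,0,0],0,0.031],[[0,0,0.03],0,0.031],[[0,0,0.07],0,0.03],[[0,0,0.09],0,0.0],[[0.02,0,0.09],0,0.0],[[0.046,0.002,0.09],0,0.0],[[0.046,0.002,0.07],0,0],[[0.046,0.002,0.05],0,0],[[0.046,0.002,0.035],0,0],[[0.046,0.002,0.025],0,0],[[0.046,0.002,0.02],0,0],[[0.046,0.002,0.015],0,0],[[0.046,0.002,0.011],0,0],[[0.046,0.002,0.008],0,0],[[0.046,0.002,0.008],0,0]]'
```

```text
clock: 43.55
tcp_pos: [0.486, 0.1071, 0.0934]
tcp_rot: [0.0, 0.674, 0.739, -0.0]
force: [1.1, 0.1, 0.3]
opening: 0.0002
grasp_force: 0.0
```

```bash
python3 -m jog '[[[0,0,-0.002],0,0],[[0,0,-0.004],0,0],[[0,0,-0.006],0,0],[[0,0,-0.006],0,0]]'; python3 -m jog '[[[0,0,-0.003],0,0],[[0,0,-0.003],0,0]]'
```

```text
clock: 43.95
tcp_pos: [0.4865, 0.1071, 0.09]
tcp_rot: [0.0, 0.674, 0.739, -0.0]
force: [-5.4, -2.5, 14.8]
opening: -0.0002
grasp_force: 7.7
clock: 44.15
tcp_pos: [0.4866, 0.1072, 0.0899]
tcp_rot: [-0.0, 0.674, 0.739, -0.001]
force: [-12.0, -3.1, 32.9]
opening: -0.0001
grasp_force: 16.9
```

```bash
python3 -m jog '[[[0,0,0.02],0,0],[[0,0,0.06],0,0],[[0.003,0.05,0.07],0,0],[[0.005,0.1,0.07],0,0],[[0.0085,0.148,0.07],0,0],[[0.0085,0.148,0.07],0,0],[[0.0085,0.148,0.03],0,0],[[0.0085,0.148,0.0],0,0],[[0.0085,0.148,-0.01],0,0],[[0.0085,0.148,-0.015],0,0],[[0.0085,0.148,-0.015],0,0]]';python3 -c "
from h import *
d=snap('scene','s9')
cv2.imwrite('pics/s9c.png',cv2.resize(d['image'][160:310,260:440,::-1],None,fx=4,fy=4,interpolation=cv2.INTER_CUBIC))"
```

```text
clock: 45.25
tcp_pos: [0.4931, 0.2545, 0.0755]
tcp_rot: [-0.0, 0.674, 0.739, -0.003]
force: [-14.1, -7.1, 35.7]
opening: -0.0003
grasp_force: 18.2
```

View pics/s9c.png

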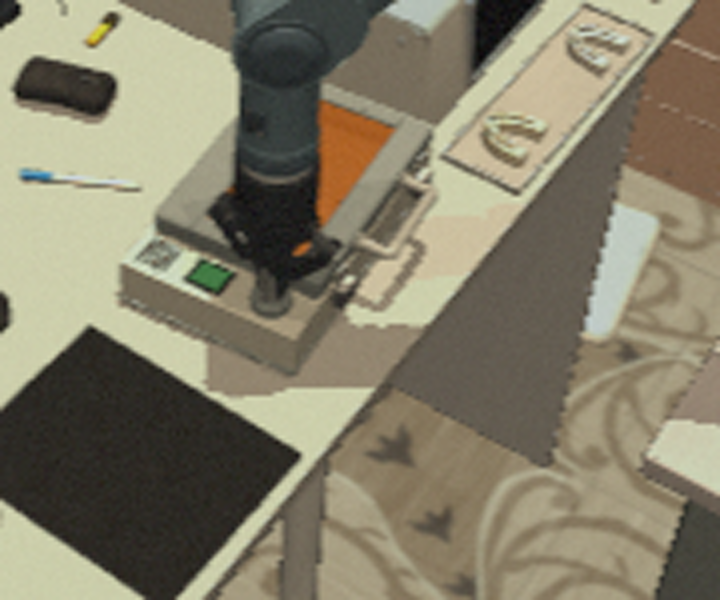

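```bash
python3 -m jog '[[[0,0,0.006],0,0],[[0,0,0.006],0,0],[[0,0,0.006],0,0]]'; python3 -m jog '[[[0,0,0.002],0,0],[[0,0,0.002],0,0]]';python3 -m jog '[[[0,0,0.003],0,0],[[0,0,0.003],0,0]]'; python3 -c "
from h import *
for n,p in [('w2',(320,38)),('w5',(304,300)),('w7',(302,304))]:
  for z in (.062,.08): print(n,z,pix(load(n),*p,z).round(4))"
```

```text
clock: 45.6
tcp_pos: [0.4951, 0.2554, 0.0768]
tcp_rot: [0.0, 0.674, 0.739, 0.001]
force: [-0.4, 0.8, 5.4]
opening: 0.0002
grasp_force: 2.2
clock: 45.8
tcp_pos: [0.495, 0.2554, 0.0779]
tcp_rot: [0.0, 0.674, 0.739, 0.0]
force: [-0.7, -0.4, 3.7]
opening: 0.0
grasp_force: 1.9
clock: 46.0
tcp_pos: [0.495, 0.2554, 0.0807]
tcp_rot: [0.0, 0.674, 0.739, 0.0]
force: [1.5, 0.5, 1.7]
opening: -0.0001
grasp_force: 1.1
w2 0.062 [0.4945 0.2553 0.062 ]
w2 0.08 [0.4952 0.2517 0.08  ]
w5 0.062 [0.4949 0.2532 0.062 ]
w5 0.08 [0.4956 0.2666 0.08  ]
w7 0.062 [0.4946 0.2518 0.062 ]
w7 0.08 [0.4949 0.2656 0.08  ]
```

```bash
python3 -m jog '[[[0,0,0.03],0,0],[[0,0,0.08],0,0],[[0,-0.03,0.12],0,0],[[0.02,-0.07,0.15],0,0],[[0.05,-0.11,0.15],0,0],[[0.08,-0.15,0.15],0,0],[[0.11,-0.19,0.15],0,0],[[0.14,-0.23,0.15],0,0],[[0.155,-0.255,0.15],-0.09,0],[[0.155,-0.255,0.15],-0.09,0],[[0.155,-0.255,0.15],-0.09,0]]'; python3 - <<'E'
from h import *
a=load('scene0'); d=snap('scene','s10'); print(d['tcp'])
A=cv2.cvtColor(a['image'],7).astype(np.float32); B=cv2.cvtColor(d['image'],7).astype(np.float32)
for n,(r0,r1,c0,c1) in {'lid':(178,240,292,372),'handle':(200,240,345,372),'bottle':(268,300,242,262),'pen':(200,210,262,296),'jar':(145,165,415,435),'button':(225,245,318,338)}.items():
    print(n,[round(float(x),2) for x in cv2.phaseCorrelate(A[r0:r1,c0:c1],B[r0:r1,c0:c1])[0]],np.abs(A-B)[r0:r1,c0:c1].mean().round(1))
E
```

```text
clock: 47.1
tcp_pos: [0.6488, -0.0014, 0.2288]
tcp_rot: [-0.001, 0.707, 0.707, -0.001]
force: [-0.2, 0.1, -0.3]
opening: 0.0001
grasp_force: 0.0
(array([ 0.64877013, -0.00142012,  0.22877935]), array([-0.00101871,  0.70723568,  0.70697602, -0.00125135]))
lid [0.02, 0.02] 2.2
handle [0.54, -0.09] 2.8
bottle [0.08, 0.02] 1.8
pen [-0.04, 0.06] 1.6
jar [0.0, -0.03] 1.7
button [-0.05, -0.13] 1.7
```

```bash
python3 -c "
from cell import env
print(env.hand_in())"
```

```text
the job is handed in; nothing more can be done
None
```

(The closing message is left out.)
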